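# Shut the parts cabinet and key in its lock code

### The arm

A 6-joint arm with a two-finger parallel gripper is mounted at the origin on the work surface. World frame = base frame: x ahead of the robot, y to its left, z up, the work surface at z = 0. Lengths are in m, angles in rad, forces in N, time in s.
With the tool pointing down it reaches from about 0.35 to 0.95 m from the base axis. Payload 17.4 kg.
Tool frame: the origin (TCP) lies at the very end of the fingers, on their centre line; the grasp point (between the pads) lies 19 mm behind it; z points along the fingers, y is the line along which they close (so a half turn about z gives the same grasp; the last joint's range is limited). The gripper opens to 93 mm and grips with 3 to 60 N. Pads are 15 mm wide; open, the fingers measure 128 mm over their backs; the gripper's body (75 mm by 188 mm) begins 65 mm behind the grasp point.
Start: joints at [-1.216, 0.116, 1.442, -0, 1.584, -0.038], TCP at [0.258, -0.624, 0.219] pointing down, gripper open.
Joint ranges: [-2.83, 2.83], [-0.83, 2.19], [0.07, 2.5], [-1.14, 4.28], [0.01, 3], [-2.97, 2.97]. Speed limits (rad/s): [1.89, 1.89, 2.22, 3.14, 3.14, 3.14].

### API

Orientations are given as a unit quaternion [w, x, y, z].
In Python, from cell import arm gives the robot as it stands.
- The arm moves only by the tool drive_tool, never from a script. Its arguments are lists of equal length, an entry for each row: "grip": the finger opening in m, from 0 to 0.093; "xyz": the shift along the world's x, y, z in m, a list of three; "turn": the turn, a rotation vector about the world's x, y, z in degrees, a list of three. In form: {"grip": [grip, ...], "xyz": [[dx, dy, dz], ...], "turn": [[ax, ay, az], ...]}. A call has 1 to 5 rows; each row shifts and turns the commanded pose from where the row before left it; what a row does not reach is not made up. A row lasts 1/12 s, in which the tool goes at most 41.7 mm and 7.16 degrees, less where a joint would pass 70% of its speed; a pose out of reach is approached as far as the arm can. A call is refused whole if a number of a shift passes 0.0417 or a number of a turn 7.16, either way. A call with a gripper value outside its range is refused whole. The fingers move at their own pace and stop on an object; "newtons" is the grip in N (left out, the last holds). Time passes only in rows, so rows that do not move let the fingers close. It gives the time, the measured TCP pose, the force, the opening and the grip force at its end, in the units of the state.
- arm.state(): the state, without advancing time (a new reading comes with each control period).
- arm.get_image(name): name is "scene" or "top" or "wrist"; returns the picture (480x640x3 uint8, red, green, blue); there is no depth.
- arm.camera_params(name): a dict with "camera_matrix" (3x3 intrinsics, pixels), "R" (3x3) and "t" (3): a world point X has camera coordinates R X + t; the wrist camera has in their place "tool_from_camera" (4x4, takes a point from camera to tool coordinates, whose origin is the TCP and whose axes are the flange's). Camera axes: x right, y down, z forward; pixel columns grow to the right and rows downward; lengths in m; the calibration is good to about 2 mm. A picture is of the moment at which its call begins: read the wrist's pose just before it. camera_params takes no time and is no camera call.
- arm.sign_off(): hands the job in; it is judged then, once.
The state is a dict: "clock": time; "joint_pos": joint angles; "qd": joint speeds; "joint_efforts": joint torques, N m; "tcp_pos": TCP position; "tcp_rot": TCP orientation; "ft_force": force on the tool from outside, world axes, zero at the start; "ft_torque": the same for the moment, N m; "gripper_width": finger opening in m; "grasp_force": force on a finger pad.
Only numpy, scipy, OpenCV 4.12 (cv2) and the standard library are available. Lean on these libraries where they do the work, as an engineer would, in place of code of your own. Each camera call takes 0.05 s, during which the arm holds its last target. There are 200 camera calls.

### The job

Lock up the parts cabinet: with the fingertips push its sliding glass door fully shut by its pull, then key the code into the push-button lock on the counter by pressing the long bar key, then the square key, then the round key, each with a light push about half way down or more, where it latches, without ramming it against its stop. Leave the cross-shaped key up, pick up nothing, leave the loose parts where they are, and finish clear of everything.

Things in the scene. Friction and masses are not known exactly. Their poses are not given: they have to be found in the camera images.
- cabinet: White parts cabinet, fixed, 140 deep (x) x 380 wide (y) x 150 mm tall, with a glazed front that looks along its -x. Origin: centre of its underside. The sliding door runs along the front, parallel to the cabinet's y. The left half of the front (+y) is a fixed pane.
- door (a joint): Sliding glass door on the front of the cabinet: 0 = fully shut (door over the right, -y, half), grows in m as it slides open towards the cabinet's +y, up to 0.165. It stays where it is left; about 3 N moves it.
- pull_end (a point): Centre of the +y end face of the door's pull (moves with the door; axes as the cabinet's): push here to -y to shut the door. The pull is a solid aluminium ledge near the top of the glass, 92 mm long (y), too long to pinch, standing 38 mm out from the glass (-x), 22 mm high. This point is 19 mm out from the glass, 11 mm below the pull's top, 13 mm below the cabinet's top.
- lock: The push-button lock: fixed dark steel base plate 140 x 140 x 12 mm lying on the counter in front of the cabinet. Origin: centre of its underside. On it stand four keys in a 2 by 2 grid, 62 mm apart, each on its own black base 52 x 52 x 14 mm; which key stands in which place differs from run to run.
- key_bar (a joint): Travel of bar key: 0 = up, grows in m as it is pressed down, 0.012 = the hard bottom stop. It counts as down beyond 0.004. The push needed grows from 3.5 N at first to 5 N at 5 mm and 7 N at the bottom; it latches, staying where it is left (springs back under 1 mm).
- bar_top (a point): Centre of the top face of the LONG BAR key: plain steel bar 42 x 10 mm, long along its y. Top 50 mm above the counter when up, 38 mm when fully down.
- key_square (a joint): Travel of square key: 0 = up, grows in m as it is pressed down, 0.012 = the hard bottom stop. It counts as down beyond 0.004. The push needed grows from 3.5 N at first to 5 N at 5 mm and 7 N at the bottom; it latches, staying where it is left (springs back under 1 mm).
- square_top (a point): Centre of the top face of the SQUARE key: plain steel square 27 x 27 mm. Top 50 mm above the counter when up, 38 mm when fully down.
- key_round (a joint): Travel of round key: 0 = up, grows in m as it is pressed down, 0.012 = the hard bottom stop. It counts as down beyond 0.004. The push needed grows from 3.5 N at first to 5 N at 5 mm and 7 N at the bottom; it latches, staying where it is left (springs back under 1 mm).
- round_top (a point): Centre of the top face of the ROUND key: plain steel disc, diameter 31 mm. Top 50 mm above the counter when up, 38 mm when fully down.
- key_cross (a joint): Travel of cross key: 0 = up, grows in m as it is pressed down, 0.012 = the hard bottom stop. It counts as down beyond 0.004. The push needed grows from 3.5 N at first to 5 N at 5 mm and 7 N at the bottom; it latches, staying where it is left (springs back under 1 mm).
- cross_top (a point): Centre of the top face of the CROSS key (not part of the code): plain steel plus sign, 36 mm across, arms 10 mm wide. Top 50 mm above the counter when up, 38 mm when fully down.
- key_blank: Loose bystander to leave alone: flat copper key blank lying down, 63 x 26 x 5 mm. Origin: centre of its underside (about mid-length).
- knob: Loose bystander to leave alone: black anodized knob, diameter 40 mm, 28 mm tall. Origin: centre of its underside.
- insulator: Loose bystander to leave alone: cream ribbed porcelain insulator standing, diameter 40 mm, 48 mm tall. Origin: centre of its underside.
- spring_cup: Loose bystander to leave alone: small open steel spring cup, diameter 44 mm, 32 mm tall. Origin: centre of its underside.
- screwdriver: Loose bystander to leave alone: screwdriver lying on the counter, long along its x. Origin: centre of its underside (about mid-length).
- screw_jar: Loose bystander to leave alone: glass jar with steel cap, diameter 52 mm, 75 mm tall. Origin: centre of its underside.
- fuse_tray: Loose bystander to leave alone: grey open tray, 90 x 120 x 30 mm. Origin: centre of its underside.
- bar_base: Black base of the bar key, 52 x 52 x 14 mm, fixed on the lock plate, carrying the key. Origin: centre of its underside, 12 mm above the counter.
- square_base: Black base of the square key, 52 x 52 x 14 mm, fixed on the lock plate, carrying the key. Origin: centre of its underside, 12 mm above the counter.
- round_base: Black base of the round key, 52 x 52 x 14 mm, fixed on the lock plate, carrying the key. Origin: centre of its underside, 12 mm above the counter.
- cross_base: Black base of the cross key, 52 x 52 x 14 mm, fixed on the lock plate, carrying the key. Origin: centre of its underside, 12 mm above the counter.

How it is judged:
By the outcome, as a careful person would: the job done as asked, in the order asked, and still so for the second after the job is handed in, with the robot touching nothing.
It also fails if it takes over 54 s, if anything falls off the work surface, if the arm or the gripper's body presses on something with over 40 N, if the wrist force passes 120 N, or if a joint passes its speed limit or range.

## Working session

There is one attempt and no reset: what is moved stays moved. The work goes in short steps, Python scripts to look and compute and a tool call to move; the robot and the scene stay as the last step left them, time stands still between calls to the robot, and variables do not carry over. Pictures are saved under pics/ and viewed, at most 10 in all, crops included, and the job is handed in when it is done.

Besides the shell and the picture viewer there is one more tool, called after "Call:" by a JSON object that holds its "api" and its "payload". drive_tool: Moves the arm, as the interface text tells. Its arguments: {"type":"object","properties":{"grip":{"type":"array","items":{"type":"number"}},"xyz":{"type":"array","items":{"type":"array","items":{"type":"number"}}},"turn":{"type":"array","items":{"type":"array","items":{"type":"number"}}},"newtons":{"type":"number"}},"required":["grip","xyz","turn"]}

```bash
ls; mkdir -p pics
python3 - <<'E'
from cell import arm
import cv2
print(arm.state())
for n in ("scene","top"):
    cv2.imwrite(f"pics/{n}0.png",arm.get_image(n)[:,:,::-1]); p=arm.camera_params(n); print(n,p)
print(arm.camera_params("wrist"))
E
```

```text
pics
{'clock': 0.0, 'joint_pos': array([-1.21577983e+00,  1.16460648e-01,  1.44229021e+00, -1.35829003e-06,
        1.58397250e+00, -3.78065108e-02]), 'qd': array([-0.00046836,  0.00098209,  0.00238097,  0.00022507, -0.0007631 ,
       -0.00064153]), 'joint_efforts': array([-7.47522245e-04, -7.21253085e+01, -6.22619319e+01,  7.79650477e-02,
        2.36613338e-02, -1.21812504e-04]), 'tcp_pos': array([ 0.25830341, -0.62339638,  0.21790677]), 'tcp_rot': array([-5.58149449e-04,  9.80773035e-01,  1.95151054e-01, -8.99628588e-05]), 'ft_force': array([-0.85619971,  0.79074326, -0.23392468]), 'ft_torque': array([ 0.03966115, -0.00668941,  0.00962368]), 'grasp_force': 0.0, 'gripper_width': 0.09336624613727779}
scene {'camera_matrix': array([[475.20055089,   0.        , 328.65093792],
       [  0.        , 475.20055089, 242.04690171],
       [  0.        ,   0.        ,   1.        ]]), 'R': array([[-0.75802111,  0.65199107,  0.0176533 ],
       [ 0.51332972,  0.61306993, -0.60053131],
       [-0.40236376, -0.44615345, -0.79940634]]), 't': array([ 0.44330679, -0.23910549,  1.33155146])}
top {
[... 246 characters left out ...]
9.89667209e-01,  2.51969864e-02, -1.41152141e-01],
       [ 1.41189868e-01, -2.84397452e-04, -9.89982495e-01]]), 't': array([-0.00317118,  0.57928577,  1.15434652])}
{'camera_matrix': array([[399.63606698,   0.        , 320.39822417],
       [  0.        , 399.63606698, 242.21930672],
       [  0.        ,   0.        ,   1.        ]]), 'tool_from_camera': array([[ 4.84184982e-04, -9.69027560e-01, -2.46952130e-01,
         6.68910079e-02],
       [ 9.99999852e-01,  4.08175127e-04,  3.58984407e-04,
        -3.69952945e-04],
       [-2.47066067e-04, -2.46952267e-01,  9.69027614e-01,
        -1.66170663e-01],
       [ 0.00000000e+00,  0.00000000e+00,  0.00000000e+00,
         1.00000000e+00]])}
```

View pics/scene0.png

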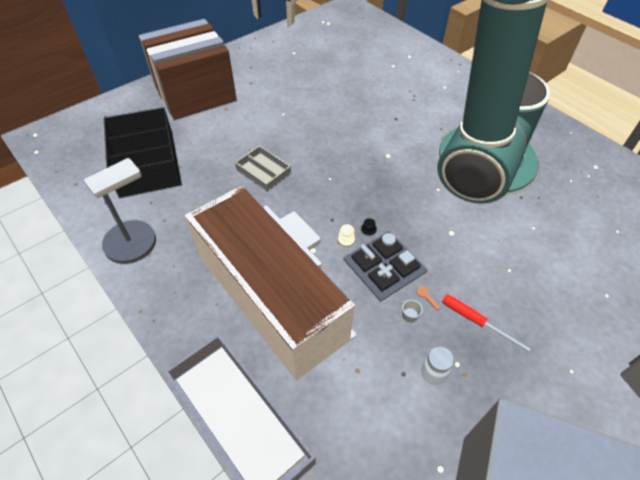

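View pics/top0.png

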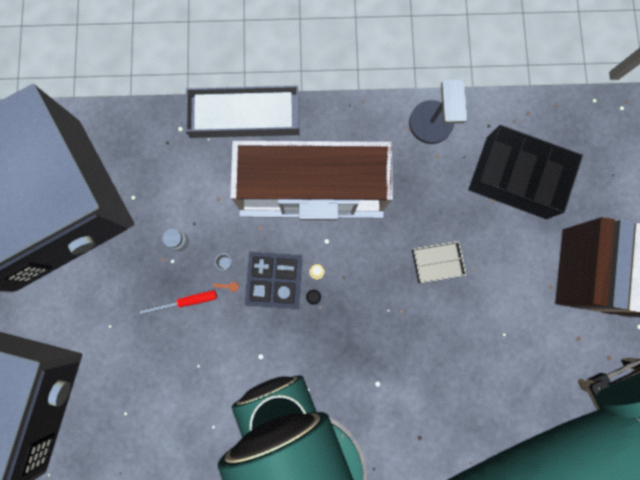

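Run:
```python
import cv2,numpy as np
a=cv2.imread("pics/top0.png")[130:320,220:400]; b=cv2.imread("pics/scene0.png")[180:370,180:440]
cv2.imwrite("pics/c1.png",cv2.resize(a[:, :],None,fx=3.1,fy=3.1,interpolation=cv2.INTER_CUBIC))
cv2.imwrite("pics/c2.png",cv2.resize(b,None,fx=3,fy=3,interpolation=cv2.INTER_CUBIC))
```

```text
(no output)
```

View pics/c1.png

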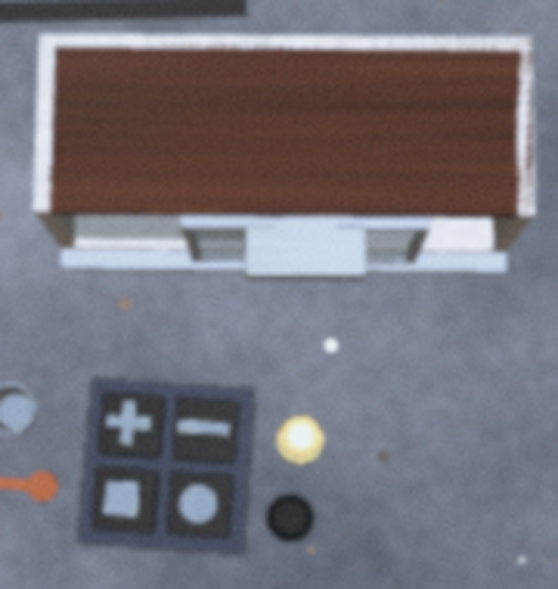

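View pics/c2.png

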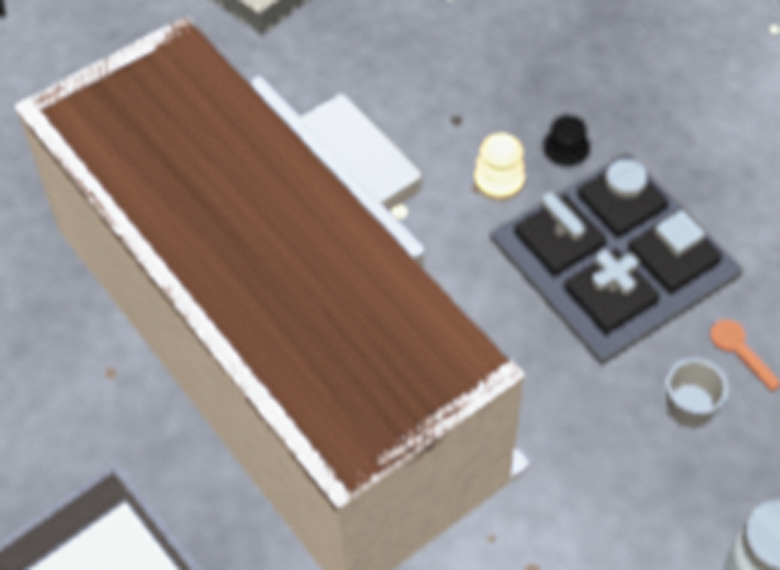

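```bash
cat > h.py <<'E'
import numpy as np,cv2
from cell import arm
C={n:arm.camera_params(n) for n in("top","scene")}
P={n:c["camera_matrix"]@np.c_[c["R"],c["t"]] for n,c in C.items()}
def top(p): return (np.array(p)+.5)/3.1-.5+[220,130]
def sc(p): return (np.array(p)+.5)/3-.5+[180,180]
def tri(a,b):
    X=cv2.triangulatePoints(P["top"],P["scene"],top(a).reshape(2,1),sc(b).reshape(2,1))[:,0]; X=X[:3]/X[3]
    e=P["top"]@np.r_[X,1]; return X,np.abs(e[:2]/e[2]-top(a)).max()
def proj(n,X):
    e=P[n]@np.r_[X,1]; return e[:2]/e[2]
def ray(n,px,z):
    c=C[n]; d=c["R"].T@np.linalg.solve(c["camera_matrix"],np.r_[px,1]); o=-c["R"].T@c["t"]; return o+d*(z-o[2])/d[2]
E
python3 - <<'E'
from h import *
np.set_printoptions(precision=4,suppress=True)
for n,a,b in [("bar",(203,429),(564,214)),("sq",(121,498),(682,232)),("round",(198,504),(628,178)),("cross",(128,423),(615,270)),
 ("pull+y",(247,262),(420,178)),("pull-y",(365,262),(342,95)),("cabFL",(36,213),(522,372)),("cabFR",(535,214),(185,20)),("cabBL",(38,36),(342,505)),("cabBR",(530,37),(20,104)),
 ("lock1",(93,378),(605,360)),("lock2",(255,387),(492,236)),("lock3",(245,552),(625,155)),("lock4",(80,541),(741,270)),("insul",(300,436),(502,146)),("knob",(290,516),(570,128))]:
    X,e=tri(a,b); print(n,X,round(e,2))
for n,a,z in [("bar",(203,429),.05),("sq",(121,498),.05),("round",(198,504),.05),("cross",(128,423),.05),("pull+y",(247,262),.148),("pull-y",(365,262),.148),("cabFL",(36,213),.15),("cabFR",(535,214),.15)]:
    print(n,ray("top",top(a),z))
E
```

```text
bar [0.5078 0.0426 0.046 ] 0.32
sq [0.4529 0.1108 0.0469] 0.7
round [0.4467 0.0484 0.0453] 0.6
cross [0.5142 0.1035 0.0465] 0.3
pull+y [0.6221 0.0046 0.15  ] 1.48
pull-y [ 0.6188 -0.0842  0.1538] 1.47
cabFL [0.6671 0.1611 0.1483] 0.23
cabFR [ 0.6566 -0.2179  0.1458] 0.44
cabBL [0.806  0.1592 0.1508] 0.36
cabBR [ 0.7932 -0.219   0.1532] 0.8
lock1 [0.5553 0.1381 0.0083] 0.87
lock2 [0.5442 0.0016 0.0063] 0.91
lock3 [0.4072 0.0122 0.0063] 0.59
lock4 [0.4197 0.1494 0.0081] 0.67
insul [ 0.4999 -0.0361  0.046 ] 0.38
knob [ 0.4354 -0.0258  0.0275] 0.63
bar [0.5081 0.0415 0.05  ]
sq [0.4541 0.1087 0.05  ]
round [0.4477 0.0467 0.05  ]
cross [0.5145 0.1024 0.05  ]
pull+y [0.6256 0.001  0.148 ]
pull-y [ 0.6233 -0.0881  0.148 ]
cabFL [0.6672 0.1603 0.15  ]
cabFR [ 0.6566 -0.2181  0.15  ]
```

Call:
{"api": "drive_tool", "payload": {"grip": [0,0,0,0,0], "xyz": [[0.018,0.034,0.006],[0.018,0.034,0.006],[0.018,0.034,0.006],[0.018,0.034,0.006],[0.018,0.034,0.006]], "turn": [[0,0,-5],[0,0,-5],[0,0,-5],[0,0,-5],[0,0,-4]]}}

```text
clock: 0.52
tcp_pos: [0.3487, -0.4519, 0.2485]
tcp_rot: [-0.0, 1.0, -0.016, -0.0]
ft_force: [-0.4, -0.6, 0.2]
gripper_width: 0.0642
grasp_force: 0.0
```

Call:
{"api": "drive_tool", "payload": {"grip": [0,0,0,0,0], "xyz": [[0.018,0.034,0],[0.018,0.034,0],[0.018,0.034,0],[0.018,0.034,0],[0.018,0.034,0]], "turn": [[0,0,0],[0,0,0],[0,0,0],[0,0,0],[0,0,0]]}}

```text
clock: 0.93
tcp_pos: [0.4387, -0.2818, 0.2485]
tcp_rot: [-0.0, 1.0, -0.013, -0.0]
ft_force: [1.7, -0.0, -0.8]
gripper_width: 0.0311
grasp_force: 0.0
```

Call:
{"api": "drive_tool", "payload": {"grip": [0,0,0,0,0], "xyz": [[0.018,0.034,0],[0.018,0.034,0],[0.018,0.034,0],[0.018,0.034,0],[0.018,0.034,0]], "turn": [[0,0,0],[0,0,0],[0,0,0],[0,0,0],[0,0,0]]}}

```text
clock: 1.35
tcp_pos: [0.5287, -0.1117, 0.2485]
tcp_rot: [0.0, 1.0, -0.013, -0.0]
ft_force: [0.7, -0.7, -0.5]
gripper_width: 0.001
grasp_force: 0.0
```

Call:
{"api": "drive_tool", "payload": {"grip": [0,0,0,0,0], "xyz": [[0.016,0.034,0],[0.016,0.034,0],[0.016,0.034,0],[0.016,0.034,0],[0.016,0.031,0]], "turn": [[0,0,0],[0,0,0],[0,0,0],[0,0,0],[0,0,0]]}}

```text
clock: 1.77
tcp_pos: [0.6087, 0.0556, 0.2484]
tcp_rot: [-0.0, 1.0, -0.013, -0.0]
ft_force: [-0.1, -0.1, -0.4]
gripper_width: 0.0004
grasp_force: 0.0
```

Run:
```python
from cell import arm
import cv2
s=arm.state();print(s["tcp_pos"],s["tcp_rot"])
cv2.imwrite("pics/w1.png",arm.get_image("wrist")[:,:,::-1])
```

```text
[0.60870855 0.0556342  0.24835078] [-3.22648965e-05  9.99918409e-01 -1.27728282e-02 -1.68072551e-04]
```

View pics/w1.png

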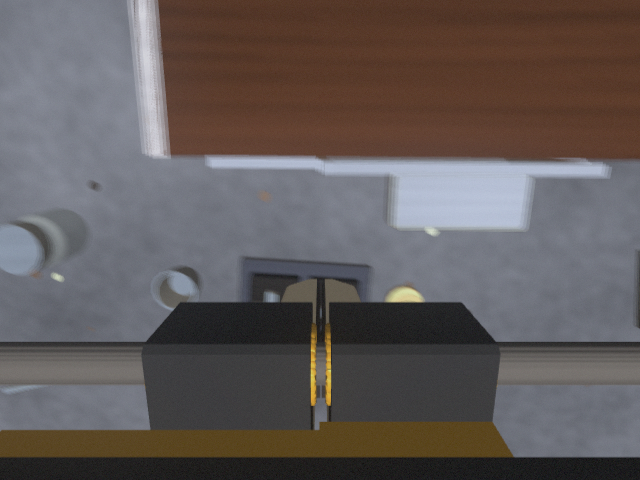

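Run:
```python
from cell import arm
import numpy as np
from scipy.spatial.transform import Rotation as R
c=arm.camera_params("wrist");s=arm.state();q=s["tcp_rot"]
T=np.eye(4);T[:3,:3]=R.from_quat([q[1],q[2],q[3],q[0]]).as_matrix();T[:3,3]=s["tcp_pos"];M=T@c["tool_from_camera"]
for n,u,v,z in [("pull+y out",390,228,.148),("pull-y out",530,228,.148),("inner",397,176,.148),("door top -y out",609,178,.15),("door +y end",322,175,.15),("cabFL",147,157,.15),("fingertip l",283,288,s["tcp_pos"][2]),("fingertip r",360,288,s["tcp_pos"][2])]:
    d=M[:3,:3]@np.linalg.solve(c["camera_matrix"],[u,v,1]);o=M[:3,3];print(n,(o+d*(z-o[2])/d[2]).round(4))
```

```text
pull+y out [0.6184 0.0121 0.148 ]
pull-y out [ 0.6162 -0.083   0.148 ]
inner [0.6533 0.0082 0.148 ]
door top -y out [ 0.649 -0.13   0.15 ]
door +y end [0.6552 0.0575 0.15  ]
cabFL [0.6693 0.1703 0.15  ]
fingertip l [0.6144 0.0759 0.2476]
fingertip r [0.6136 0.0419 0.2476]
```

Call:
{"api": "drive_tool", "payload": {"grip": [0,0,0,0,0], "xyz": [[0.014,0,-0.01],[0.014,0,-0.03],[0,0,-0.035],[0,0,-0.03],[0,0,-0.012]], "turn": [[0,0,0],[0,0,0],[0,0,0],[0,0,0],[0,0,0]]}}

```text
clock: 2.23
tcp_pos: [0.6347, 0.0533, 0.1265]
tcp_rot: [0.0, 1.0, -0.013, -0.003]
ft_force: [0.1, 0.1, -1.0]
gripper_width: 0.0004
grasp_force: 0.0
```

Call:
{"api": "drive_tool", "payload": {"grip": [0,0,0,0,0], "xyz": [[0,-0.008,0],[0,-0.008,0],[0,-0.006,0],[0,-0.006,0],[0,-0.006,0]], "turn": [[0,0,0],[0,0,0],[0,0,0],[0,0,0],[0,0,0]]}}

```text
clock: 2.65
tcp_pos: [0.637, 0.0184, 0.1336]
tcp_rot: [0.0, 1.0, -0.013, 0.001]
ft_force: [0.9, -0.0, -0.8]
gripper_width: 0.0001
grasp_force: 0.1
```

Call:
{"api": "drive_tool", "payload": {"grip": [0,0,0,0,0], "xyz": [[0,-0.005,0],[0,-0.006,0],[0,-0.007,0],[0,-0.008,0],[-0.001,-0.008,0]], "turn": [[0,0,0],[0,0,0],[0,0,0],[0,0,0],[0,0,0]]}}

```text
clock: 3.07
tcp_pos: [0.6355, -0.0153, 0.1317]
tcp_rot: [-0.0, 1.0, -0.013, 0.0]
ft_force: [3.4, 1.9, 0.9]
gripper_width: 0.0006
grasp_force: 1.6
```

Call:
{"api": "drive_tool", "payload": {"grip": [0,0,0,0,0], "xyz": [[0,-0.006,0],[0,-0.006,0],[0,-0.006,0],[0,-0.006,0],[-0.001,-0.004,0]], "turn": [[0,0,0],[0,0,0],[0,0,0],[0,0,0],[0,0,0]]}}

```text
clock: 3.48
tcp_pos: [0.6345, -0.0433, 0.1314]
tcp_rot: [0.0, 1.0, -0.013, 0.0]
ft_force: [2.1, 2.3, -0.0]
gripper_width: 0.0005
grasp_force: 1.4
```

Call:
{"api": "drive_tool", "payload": {"grip": [0,0,0,0,0], "xyz": [[0,-0.004,0],[0,-0.003,0],[0,-0.003,0],[0,-0.002,0],[0,-0.002,0]], "turn": [[0,0,0],[0,0,0],[0,0,0],[0,0,0],[0,0,0]]}}

```text
clock: 3.9
tcp_pos: [0.6342, -0.0567, 0.1315]
tcp_rot: [-0.0, 1.0, -0.013, -0.0]
ft_force: [-2.6, 3.3, -0.2]
gripper_width: 0.0004
grasp_force: 1.3
```

Call:
{"api": "drive_tool", "payload": {"grip": [0,0,0,0,0], "xyz": [[0,-0.002,0],[0,-0.002,0],[0,-0.002,0],[0,-0.001,0],[0,-0.001,0]], "turn": [[0,0,0],[0,0,0],[0,0,0],[0,0,0],[0,0,0]]}}

```text
clock: 4.32
tcp_pos: [0.6342, -0.0592, 0.1316]
tcp_rot: [-0.005, 1.0, -0.012, -0.0]
ft_force: [-5.2, 50.5, 4.7]
gripper_width: 0.0003
grasp_force: 24.8
```

Call:
{"api": "drive_tool", "payload": {"grip": [0,0,0,0,0], "xyz": [[0,0.004,0],[0,0.006,0],[0,0.01,0],[0,0.01,0],[0,0.01,0.005]], "turn": [[0,0,0],[0,0,0],[0,0,0],[0,0,0],[0,0,0]]}}

```text
clock: 4.73
tcp_pos: [0.634, -0.0238, 0.1359]
tcp_rot: [0.0, 1.0, -0.013, -0.001]
ft_force: [0.1, -0.1, -0.4]
gripper_width: 0.0002
grasp_force: 0.0
```

Call:
{"api": "drive_tool", "payload": {"grip": [0,0,0,0,0], "xyz": [[-0.01,0.01,0.02],[-0.02,0.01,0.025],[-0.025,0.01,0.02],[-0.025,0.01,0],[-0.02,0.01,0]], "turn": [[0,0,-1],[0,0,-1],[0,0,-1],[0,0,-1],[0,0,0]]}}

```text
clock: 5.15
tcp_pos: [0.5335, 0.0263, 0.2036]
tcp_rot: [0.0, 0.999, -0.048, 0.001]
ft_force: [-0.2, -1.1, -0.7]
gripper_width: 0.0003
grasp_force: 0.0
```

Run:
```python
from cell import arm
import cv2,numpy as np
s=arm.state();print(s["tcp_pos"],s["tcp_rot"],s["ft_force"])
a=arm.get_image("wrist")[:,:,::-1]; b=arm.get_image("top")[:,:,::-1]
np.save("w.npy",a)
b=cv2.resize(b[130:320,220:400],None,fx=2,fy=2,interpolation=cv2.INTER_CUBIC)
c=np.zeros((480,780,3),np.uint8); c[:360,:420]=a[:360,110:530]; c[:380,420:]=b; cv2.imwrite("pics/w2.png",c)
```

```text
[0.53345303 0.0262543  0.20358006] [ 2.08177812e-05  9.98824830e-01 -4.84466951e-02  1.36969668e-03] [-0.17848889 -1.07347548 -0.70334125]
```

View pics/w2.png

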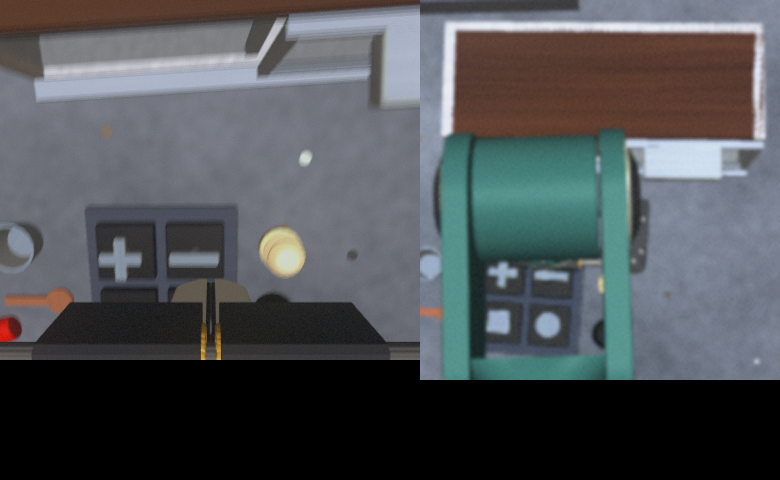

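```bash
cat >> h.py <<'E'
from scipy.spatial.transform import Rotation as R
def wray(s,u,v,z):
    c=arm.camera_params("wrist");q=s["tcp_rot"];T=np.eye(4);T[:3,:3]=R.from_quat([q[1],q[2],q[3],q[0]]).as_matrix();T[:3,3]=s["tcp_pos"];M=T@c["tool_from_camera"]
    d=M[:3,:3]@np.linalg.solve(c["camera_matrix"],[u,v,1]);o=M[:3,3];return (o+d*(z-o[2])/d[2]).round(4)
E
python3 - <<'E'
from h import *
s=arm.state()
for n,u,v,z in [("bar",303,259,.05),("cross",230,258,.05),("ins",395,258,.048)]: print(n,wray(s,u,v,z))
E
```

```text
bar [0.5056 0.0436 0.05  ]
cross [0.5122 0.104  0.05  ]
ins [ 0.4987 -0.033   0.048 ]
```

Call:
{"api": "drive_tool", "payload": {"grip": [0,0,0,0,0], "xyz": [[-0.013,0.008,-0.03],[-0.0135,0.0082,-0.035],[0,0,-0.03],[0,0,-0.025],[0,0,-0.012]], "turn": [[0,0,0],[0,0,0],[0,0,0],[0,0,0],[0,0,0]]}}

```text
clock: 5.67
tcp_pos: [0.5069, 0.0418, 0.0666]
tcp_rot: [0.0, 0.999, -0.048, -0.002]
ft_force: [0.1, 0.0, -0.5]
gripper_width: 0.0001
grasp_force: 0.0
```

Call:
{"api": "drive_tool", "payload": {"grip": [0,0,0], "xyz": [[0,0,-0.007],[0,0,-0.002],[0,0,0]], "turn": [[0,0,0],[0,0,0],[0,0,0]]}}

```text
clock: 5.92
tcp_pos: [0.5085, 0.0415, 0.0614]
tcp_rot: [-0.0, 0.999, -0.048, 0.0]
ft_force: [-0.8, -0.5, 0.7]
gripper_width: 0.0011
grasp_force: 0.0
```

Call:
{"api": "drive_tool", "payload": {"grip": [0,0,0,0,0], "xyz": [[0,0,-0.003],[0,0,-0.003],[0,0,-0.003],[0,0,-0.003],[0,0,-0.002]], "turn": [[0,0,0],[0,0,0],[0,0,0],[0,0,0],[0,0,0]]}}

```text
clock: 6.33
tcp_pos: [0.5082, 0.0416, 0.0468]
tcp_rot: [-0.0, 0.999, -0.048, 0.0]
ft_force: [0.2, -0.7, 4.5]
gripper_width: 0.0002
grasp_force: 2.2
```

Call:
{"api": "drive_tool", "payload": {"grip": [0,0,0,0], "xyz": [[0,0,-0.002],[0,0,-0.002],[0,0,-0.001],[0,0,0]], "turn": [[0,0,0],[0,0,0],[0,0,0],[0,0,0]]}}

```text
clock: 6.67
tcp_pos: [0.5081, 0.0416, 0.0417]
tcp_rot: [-0.0, 0.999, -0.048, 0.0]
ft_force: [1.4, -0.1, 2.4]
gripper_width: 0.0002
grasp_force: 1.1
```

Call:
{"api": "drive_tool", "payload": {"grip": [0,0,0,0,0], "xyz": [[0,0,0.012],[0,0,0.022],[-0.018,0.022,0],[-0.0185,0.023,0],[-0.018,0.023,0]], "turn": [[0,0,0],[0,0,0],[0,0,0],[0,0,0],[0,0,0]]}}

```text
clock: 7.08
tcp_pos: [0.4527, 0.1101, 0.0765]
tcp_rot: [-0.0, 0.999, -0.049, 0.0]
ft_force: [-0.5, 0.1, -1.0]
gripper_width: 0.0003
grasp_force: 0.0
```

Call:
{"api": "drive_tool", "payload": {"grip": [0,0,0,0], "xyz": [[0,0,0],[0,0,-0.01],[0,0,-0.006],[0,0,-0.002]], "turn": [[0,0,0],[0,0,0],[0,0,0],[0,0,0]]}}

```text
clock: 7.42
tcp_pos: [0.4531, 0.109, 0.0562]
tcp_rot: [0.0, 0.999, -0.048, -0.001]
ft_force: [-0.2, -0.3, 1.0]
gripper_width: 0.0006
grasp_force: 0.0
```

Run:
```python
from h import *
s=arm.state();print(s["tcp_pos"],s["ft_force"])
b=arm.get_image("scene")[:,:,::-1]; cv2.imwrite("pics/s3.png",cv2.resize(b[180:370,240:500],None,fx=3,fy=3,interpolation=cv2.INTER_CUBIC))
```

```text
[0.45311298 0.1089786  0.05617337] [-0.16836859 -0.34666123  1.01440191]
```

View pics/s3.png

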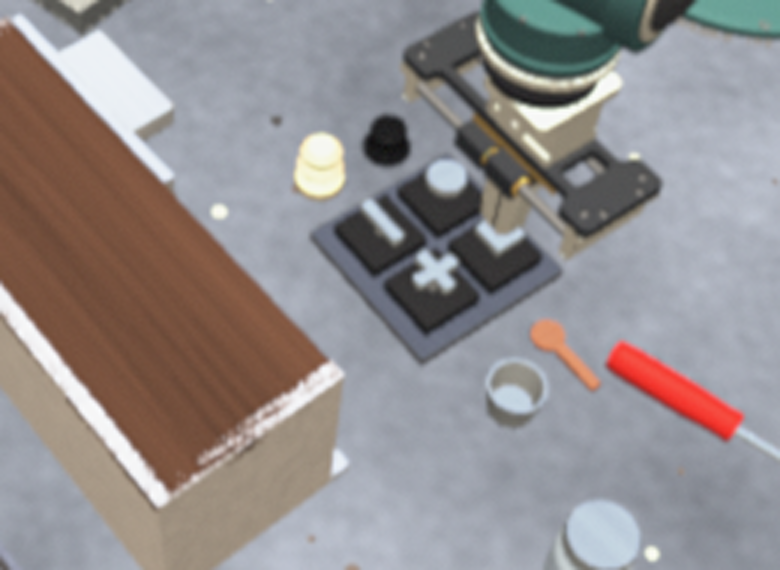

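Call:
{"api": "drive_tool", "payload": {"grip": [0,0,0,0,0], "xyz": [[0,0,-0.002],[0,0,-0.002],[0,0,-0.002],[0,0,-0.002],[0,0,-0.002]], "turn": [[0,0,0],[0,0,0],[0,0,0],[0,0,0],[0,0,0]]}}

```text
clock: 7.88
tcp_pos: [0.4536, 0.1094, 0.0477]
tcp_rot: [0.0, 0.999, -0.048, 0.0]
ft_force: [-0.4, -2.0, 4.5]
gripper_width: 0.001
grasp_force: 2.1
```

Call:
{"api": "drive_tool", "payload": {"grip": [0,0,0,0,0], "xyz": [[0,0,-0.002],[0,0,-0.002],[0,0,-0.001],[0,0,-0.001],[0,0,0]], "turn": [[0,0,0],[0,0,0],[0,0,0],[0,0,0],[0,0,0]]}}

```text
clock: 8.3
tcp_pos: [0.4535, 0.1095, 0.0417]
tcp_rot: [0.0, 0.999, -0.048, 0.0]
ft_force: [0.2, -1.3, 2.1]
gripper_width: 0.0007
grasp_force: 1.2
```

Call:
{"api": "drive_tool", "payload": {"grip": [0,0,0,0,0], "xyz": [[0,0,0.012],[0,0,0.022],[-0.002,-0.02,0],[-0.002,-0.021,0],[-0.002,-0.021,0]], "turn": [[0,0,0],[0,0,0],[0,0,0],[0,0,0],[0,0,0]]}}

```text
clock: 8.72
tcp_pos: [0.4474, 0.0473, 0.0767]
tcp_rot: [-0.0, 0.999, -0.047, 0.0]
ft_force: [0.3, 0.6, -0.0]
gripper_width: 0.001
grasp_force: 0.0
```

Call:
{"api": "drive_tool", "payload": {"grip": [0,0,0,0,0], "xyz": [[0,0,0],[0,0,-0.01],[0,0,-0.006],[0,0,-0.002],[0,0,0]], "turn": [[0,0,0],[0,0,0],[0,0,0],[0,0,0],[0,0,0]]}}

```text
clock: 9.13
tcp_pos: [0.4469, 0.0482, 0.0566]
tcp_rot: [0.0, 0.999, -0.048, -0.001]
ft_force: [0.2, -0.3, -0.1]
gripper_width: 0.0007
grasp_force: 0.0
```

Call:
{"api": "drive_tool", "payload": {"grip": [0,0,0,0,0], "xyz": [[0,0,-0.002],[0,0,-0.002],[0,0,-0.002],[0,0,-0.002],[0,0,-0.002]], "turn": [[0,0,0],[0,0,0],[0,0,0],[0,0,0],[0,0,0]]}}

```text
clock: 9.55
tcp_pos: [0.4475, 0.0478, 0.0477]
tcp_rot: [-0.0, 0.999, -0.048, 0.0]
ft_force: [-1.5, 1.2, 4.6]
gripper_width: 0.0007
grasp_force: 2.1
```

Call:
{"api": "drive_tool", "payload": {"grip": [0,0,0,0,0], "xyz": [[0,0,-0.002],[0,0,-0.002],[0,0,-0.001],[0,0,-0.001],[0,0,0]], "turn": [[0,0,0],[0,0,0],[0,0,0],[0,0,0],[0,0,0]]}}

```text
clock: 9.97
tcp_pos: [0.4474, 0.0477, 0.0416]
tcp_rot: [-0.0, 0.999, -0.048, 0.0]
ft_force: [-0.8, 2.0, 1.8]
gripper_width: 0.0005
grasp_force: 1.1
```

Call:
{"api": "drive_tool", "payload": {"grip": [0,0,0,0,0], "xyz": [[0,0,0.012],[0,0,0.025],[0,0,0.03],[0,0,0.035],[0,0,0.03]], "turn": [[0,0,0],[0,0,0],[0,0,0],[0,0,0],[0,0,0]]}}

```text
clock: 10.38
tcp_pos: [0.4472, 0.0474, 0.1765]
tcp_rot: [0.0, 0.999, -0.048, 0.0]
ft_force: [-0.2, 0.7, 0.3]
gripper_width: 0.0005
grasp_force: 0.0
```

Call:
{"api": "drive_tool", "payload": {"grip": [0,0,0,0,0], "xyz": [[0,-0.03,0.02],[0,-0.035,0.01],[0,-0.035,0],[0,-0.035,0],[0,-0.03,0]], "turn": [[0,0,0],[0,0,0],[0,0,0],[0,0,0],[0,0,0]]}}

```text
clock: 10.8
tcp_pos: [0.4469, -0.1195, 0.2048]
tcp_rot: [0.0, 0.999, -0.048, 0.001]
ft_force: [0.1, 0.9, 0.4]
gripper_width: 0.0001
grasp_force: 0.0
```

Call:
{"api": "drive_tool", "payload": {"grip": [0,0,0,0,0], "xyz": [[0,-0.03,0],[0,-0.02,0],[0,-0.01,0],[0,0,0],[0,0,0]], "turn": [[0,0,0],[0,0,0],[0,0,0],[0,0,0],[0,0,0]]}}

```text
clock: 11.22
tcp_pos: [0.4473, -0.1771, 0.2039]
tcp_rot: [-0.0, 0.999, -0.048, -0.0]
ft_force: [0.1, 0.8, 0.0]
gripper_width: 0.0007
grasp_force: 0.0
```

Run:
```python
from h import *
a=arm.get_image("scene")[180:370,240:440,::-1]; b=arm.get_image("top")[130:320,220:400,::-1]
cv2.imwrite("pics/f.png",cv2.resize(np.hstack([a,b]),None,fx=2.1,fy=2.1,interpolation=cv2.INTER_CUBIC))
```

```text
(no output)
```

View pics/f.png

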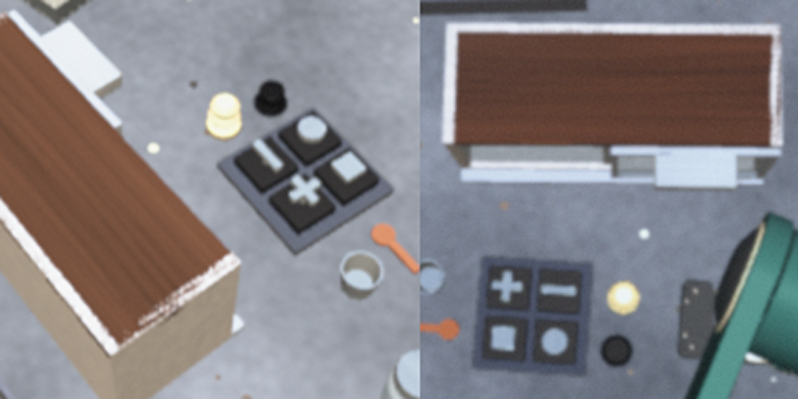

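The final picture shows the door with its left edge at the cabinet's centre line (px 612) and its right edge at the cabinet's end. The bar, square and round keys are lower, the cross key is up, and the loose parts have not moved.

```bash
python3 -c "
from cell import arm
print(arm.sign_off())"
```

```text
the job is handed in; nothing more can be done
None
```

The job is handed in: the door is shut against its stop (it met it at about 50 N on the fingertips), the bar, square and round keys were pressed in that order about 8 mm down without touching their stops, the cross key is still up, and the arm finished clear at about 11 s.

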